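# Put away the colony-counting kit

### The job

Put the colony-counting kit away: hang the counting masks from the rack on the hook by their windows, one at a time from the smallest to the largest, each pushed back close against the post or the mask behind it, and pile all four petri dishes lying on the worktop in one square, straight pile on the round dish stand. One of the four masks may be missing; leave the beaker on the left and the vial at the front standing where they are.

Things in the scene. Friction and masses are not known exactly. Their poses are not given: they have to be found in the camera images.
- hook_root (a point): Fixed hook stand: base 130 x 110 x 10 mm, post 22 mm wide, 129 mm high, round steel hook 8 mm thick. Point: on the hook's axis at the post's front face, 125 mm up. Frame: z up; the hook runs level along -x for 60 mm, then turns up 45 deg to a tip centred 70 mm out, 10 mm higher (top of tip 14 mm above the axis, end 74 mm out). Masks hang on the level part, the first against the post.
- dish_stand_top (a point): Round aluminium dish stand, fixed, 62 mm across the top (foot 72 mm) and 12 mm high. This point is the centre of its top face; z up. The dishes are piled here.
- mask_a_grip (a point): The smallest counting mask (may be absent): metal plate 8 mm thick, body 64 mm wide, 84 mm high, with a flat handle 22 mm wide, 32 mm long rising from its top (116 mm overall), about 50 g. Starts upright in a rack slot, handle up. Point: middle of the handle, 10 mm below its top end. x through the thickness (both faces alike), y across, z up the handle.
- mask_a_window (a point): Centre of that mask's window, a 26 mm square hole right through, 59 mm below the handle's top end, 57 mm above the lower edge. Its top edge has a 90 degree V notch in the middle, 14 mm wide, 7 mm high, apex 20 mm above this point, which sits on the hook: when the mask hangs, this point is 14 mm below the hook's axis. Axes as the grip point.
- mask_b_grip (a point): The second smallest counting mask (may be absent): metal plate 8 mm thick, body 76 mm wide, 92 mm high, with a flat handle 22 mm wide, 58 mm long rising from its top (150 mm overall), about 65 g. Starts upright in a rack slot, handle up. Point: middle of the handle, 10 mm below its top end. x through the thickness (both faces alike), y across, z up the handle.
- mask_b_window (a point): Centre of that mask's window, a 26 mm square hole right through, 85 mm below the handle's top end, 65 mm above the lower edge. Its top edge has a 90 degree V notch in the middle, 14 mm wide, 7 mm high, apex 20 mm above this point, which sits on the hook: when the mask hangs, this point is 14 mm below the hook's axis. Axes as the grip point.
- mask_c_grip (a point): The second largest counting mask (may be absent): metal plate 8 mm thick, body 88 mm wide, 100 mm high, with a flat handle 22 mm wide, 84 mm long rising from its top (184 mm overall), about 80 g. Starts upright in a rack slot, handle up. Point: middle of the handle, 10 mm below its top end. x through the thickness (both faces alike), y across, z up the handle.
- mask_c_window (a point): Centre of that mask's window, a 26 mm square hole right through, 111 mm below the handle's top end, 73 mm above the lower edge. Its top edge has a 90 degree V notch in the middle, 14 mm wide, 7 mm high, apex 20 mm above this point, which sits on the hook: when the mask hangs, this point is 14 mm below the hook's axis. Axes as the grip point.
- mask_d_grip (a point): The largest counting mask (may be absent): metal plate 8 mm thick, body 100 mm wide, 108 mm high, with a flat handle 22 mm wide, 110 mm long rising from its top (218 mm overall), about 95 g. Starts upright in a rack slot, handle up. Point: middle of the handle, 10 mm below its top end. x through the thickness (both faces alike), y across, z up the handle.
- mask_d_window (a point): Centre of that mask's window, a 26 mm square hole right through, 137 mm below the handle's top end, 81 mm above the lower edge. Its top edge has a 90 degree V notch in the middle, 14 mm wide, 7 mm high, apex 20 mm above this point, which sits on the hook: when the mask hangs, this point is 14 mm below the hook's axis. Axes as the grip point.
- rack: White slotted rack, fixed, 284 x 104 mm (x, y), base 8 mm thick; origin under its centre; a row of four slots at x = -127.5, -42.5, 42.5, 127.5 mm, each parallel to y, 92 mm long and 10.6 mm wide between two ribs that reach 44 mm above the worktop. Masks stand on the base, 8 mm above the worktop, and lift straight out.
- dish_0_center (a point): Clear shallow petri dish, 64 mm across, 16 mm high, 16 g, to be treated as a solid disc; its lower 4 mm are 60 mm across. Starts flat on the worktop. Point: its centre, half-way up; z along its axis. Dishes stack flat, 16 mm apart; all are alike, and which way up does not matter.
- dish_1_center (a point): Clear shallow petri dish, 64 mm across, 16 mm high, 16 g, to be treated as a solid disc; its lower 4 mm are 60 mm across. Starts flat on the worktop. Point: its centre, half-way up; z along its axis. Dishes stack flat, 16 mm apart; all are alike, and which way up does not matter.
- dish_2_center (a point): Clear shallow petri dish, 64 mm across, 16 mm high, 16 g, to be treated as a solid disc; its lower 4 mm are 60 mm across. Starts flat on the worktop. Point: its centre, half-way up; z along its axis. Dishes stack flat, 16 mm apart; all are alike, and which way up does not matter.
- dish_3_center (a point): Clear shallow petri dish, 64 mm across, 16 mm high, 16 g, to be treated as a solid disc; its lower 4 mm are 60 mm across. Starts flat on the worktop. Point: its centre, half-way up; z along its axis. Dishes stack flat, 16 mm apart; all are alike, and which way up does not matter.
- beaker: Glass beaker, bystander, 51 mm across, 68 mm high, at the left behind the rack; origin under its centre, z up.
- vial_near: Small capped vial, bystander, 27 mm across, 52 mm high, near the front edge right of centre; origin under its centre, z up.
- mask_a: The body of mask a: origin at the middle of its lower edge, same axes as its grip point.
- mask_b: The body of mask b: origin at the middle of its lower edge, same axes as its grip point.
- mask_c: The body of mask c: origin at the middle of its lower edge, same axes as its grip point.
- mask_d: The body of mask d: origin at the middle of its lower edge, same axes as its grip point.
Not all that is in view belongs to the job. Leave any orange look-alike of the part that bears dish_2_center alone. What is shaped like the part that bears dish_1_center but purple is not meant.

How it is judged:
By the outcome, as a careful person would: the job done as asked, in the order asked, and still so for the second after the job is handed in, with the robot touching nothing.
Of mask_a, mask_b, mask_c, mask_d only 3 to 4 are there at a start; the rules pass over those that are not, and their reading is None.
At some moment in a run one of dish_0, dish_1, dish_2, dish_3 may be knocked a few centimetres aside while the robot is not near it.
It also fails if it takes over 210 s, if anything falls off the work surface, if the arm or the gripper's body presses on something with over 40 N, if the wrist force passes 120 N, or if a joint passes its speed limit or range.

### The arm

A 6-joint arm with a two-finger parallel gripper is mounted at the origin on a cart in front of the work surface, level with it; the furniture and walls round the work are solid. World frame = base frame: x ahead of the robot, y to its left, z up, the work surface at z = 0. Lengths are in m, angles in rad, forces in N, time in s.
With the tool pointing down it reaches from about 0.25 to 0.725 m from the base axis. Payload 9.7 kg.
Tool frame: the origin (TCP) lies on the centre line of the jaws, within the pads' length; the fingertips stand 25 mm ahead of it and the grasp point (between the pads) lies 6 mm ahead of it; z points along the fingers, y is the direction in which the jaws open and shut (so a half turn about z gives the same grasp; the last joint's range is limited). The gripper opens to 85 mm and grips with 20 to 120 N. Pads are 22 mm wide; open, the fingers measure 114 mm over their backs; the gripper's body (76 mm by 85 mm) begins 54 mm behind the grasp point. The pads swing forward as they close: fully open they stand 13 mm farther back than shut.
Start: joints at [-1.105, 0.087, 0.176, 1.66, 0, 1.571], TCP at [0.247, -0.491, 0.256] pointing down, gripper open.
Joint ranges: [-3.13, 3.13], [-0.85, 1.81], [-1.15, 1.24], [-2.2, 2.28], [-1.44, 1.52], [-3.14, 3.14]. Speed limits (rad/s): [2.22, 2.22, 2.57, 3.14, 3.14, 3.14].

### API

Orientations are given as a unit quaternion [w, x, y, z].
In Python, from station import manip gives the robot as it stands. Calls block until the motion is done:
- manip.move_to(position, orientation): joint-space move of the TCP to a pose.
- manip.move_linear(position, rotation=None, rate=0.15, threshold=None): straight line of the TCP; rotation=None keeps the orientation; rate is the mean speed in m/s. With threshold (N) it stops when the force on the tool has changed by that much, and returns True; else False.
- manip.goto_joints(angles): joint-space move.
- manip.grip(opening, f_grip=None): finger opening in m; f_grip is the grip in N (None keeps the last); returns when the fingers have stopped.
- manip.hold(seconds).
- manip.inverse_kinematics(position, orientation): joint angles nearest the present ones, or None.
- manip.capture(name): name is "scene" or "top" or "wrist"; returns a dict with "img" (384x512x3 uint8, red, green, blue), "range_z" (384x512 float32, m along the optical axis (not along the pixel's ray), 0 where there is no reading), "fx", "fy", "cx", "cy" (pixels), "R" (3x3) and "t" (3): a world point X has camera coordinates R X + t; the wrist camera has in their place "T_tool_cam" (4x4, takes a point from camera to tool coordinates, whose origin is the TCP and whose axes are the flange's). Camera axes: x right, y down, z forward; pixel columns grow to the right and rows downward; lengths in m; the calibration is good to about 2 mm. A picture is of the moment at which its call begins: read the wrist's pose just before it.
A pose or a line that the arm cannot do raises manip.MotionError and nothing moves.
- manip.close_job(): hands the job in, once; it reports no verdict.
Readings, each from a call of its own:
- manip.current_t(): time.
- manip.current_qpos(): joint angles.
- manip.current_dq(): joint speeds.
- manip.current_joint_torque(): joint torques, N m.
- manip.current_ee_pos(): TCP position.
- manip.current_orientation(): TCP orientation.
- manip.current_contact_force(): force on the tool from outside, world axes, zero at the start.
- manip.current_wrist_torque(): the same for the moment, N m.
- manip.current_finger_gap(): finger opening in m.
Only numpy, scipy, OpenCV 4.12 (cv2) and the standard library are available. Lean on these libraries where they do the work, as an engineer would, in place of code of your own. Each camera call takes 0.05 s, during which the arm holds its last target. There are 200 camera calls.

## Working session

There is one attempt and no reset: what is moved stays moved. The work goes in short steps, each a Python script; the robot and the scene stay as the last script left them, time stands still between calls to the robot, and variables do not carry over. Pictures are saved under pics/ and viewed, about 12 in all and at most 16, crops included, and the job is handed in when it is done.

```bash
mkdir -p pics; ls
python3 - <<'E'
from station import manip
import cv2,numpy as np
for n in ("scene","top"):
    c=manip.capture(n); cv2.imwrite(f"pics/{n}0.png",c["img"][:,:,::-1]); np.savez(f"{n}0.npz",**c)
    print(n,c["fx"],c["cx"],c["cy"],(-c["R"].T@c["t"]).round(3),c["R"].round(2).tolist(),(c["range_z"]>0).mean())
a=cv2.imread("pics/scene0.png");b=cv2.imread("pics/top0.png")
print(manip.current_t(),manip.current_orientation())
E
```

```text
pics
scene 377.5799425143086 259.53262610946393 190.74487248451578 [-0.003  0.919  0.93 ] [[-0.86, -0.51, 0.01], [-0.32, 0.53, -0.79], [0.39, -0.68, -0.62]] 0.9615275065104166
top 347.83510381030334 254.2087321322486 192.15036233199976 [0.431 0.053 1.296] [[0.02, -1.0, 0.02], [-1.0, -0.02, -0.06], [0.06, -0.02, -1.0]] 0.9962514241536459
0.1 [-5.53325221e-04  9.73000514e-01  2.30802250e-01 -1.18236664e-04]
```

View pics/top0.png

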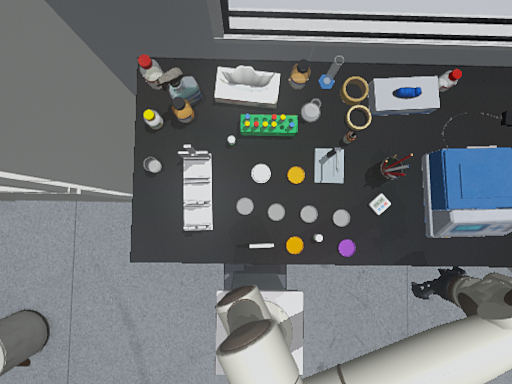

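View pics/scene0.png

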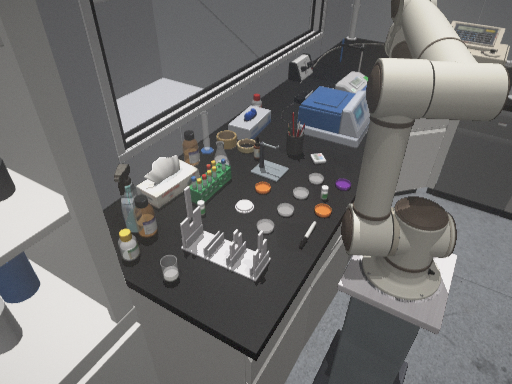

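The top view shows the rack at (197,190), the stand at (261,173), the hook at (330,165), and four clear dishes at about (245,206), (276,212), (308,214) and (341,218). The vial is at (319,238) and the beaker at (152,165). Next I'll zoom in on the rack and hook.

Run:
```python
import cv2,numpy as np
a=cv2.imread("pics/scene0.png")[180:290,150:290];b=cv2.imread("pics/top0.png")[135:240,140:280];c=cv2.imread("pics/top0.png")[135:240,300:360];d=cv2.imread("pics/scene0.png")[125:190,235:305]
r=lambda i,s:cv2.resize(i,s,interpolation=cv2.INTER_CUBIC)
cv2.imwrite("pics/z1.png",np.vstack([np.hstack([r(a,(400,300)),r(b,(400,300))]),np.hstack([r(c,(400,300)),r(d,(400,300))])]))
```

```text
(no output)
```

View pics/z1.png

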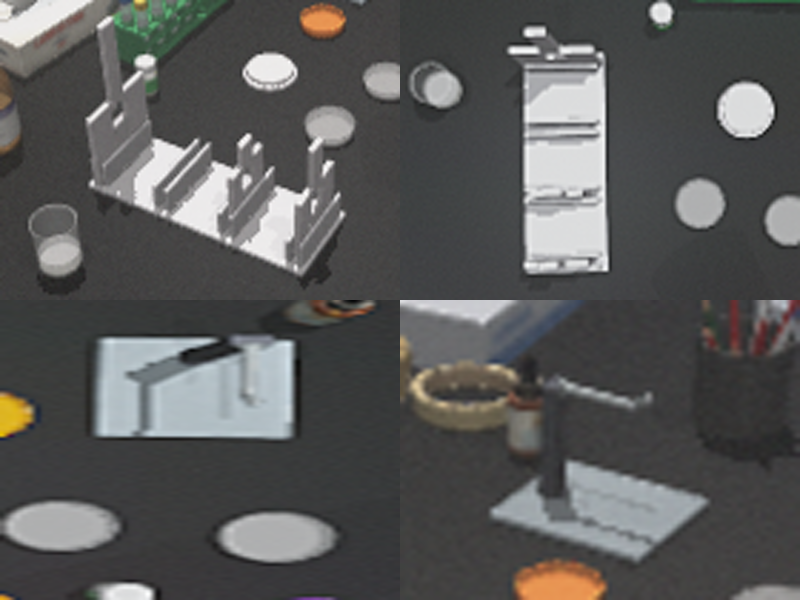

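From the far end, the slots hold a large mask, nothing, a small mask and a medium mask. The hook arm points towards the robot (-x). I'll get coarse positions from the depth images.

```bash
cat > h.py <<'E'
import numpy as np, cv2
from scipy.spatial.transform import Rotation as Ro
from station import manip
def cloud(c):
    h,w=c["range_z"].shape; v,u=np.mgrid[:h,:w]; z=c["range_z"]
    P=np.dstack([(u-c["cx"])/c["fx"]*z,(v-c["cy"])/c["fy"]*z,z])
    if "R" in c: P=(P-c["t"])@c["R"]
    else:
        P=P@c["T_tool_cam"][:3,:3].T+c["T_tool_cam"][:3,3]; P=P@c["Rw"].T+c["pw"]
    P[z==0]=np.nan
    return P
def wrist():
    q=np.array(manip.current_orientation()); p=np.array(manip.current_ee_pos())
    c=dict(manip.capture("wrist")); c["pw"]=p; c["Rw"]=Ro.from_quat(q[[1,2,3,0]]).as_matrix(); return c
def ray(c,u,v,z):
    d=np.array([(u-c["cx"])/c["fx"],(v-c["cy"])/c["fy"],1.])
    if "R" in c: o=-c["R"].T@c["t"]; d=c["R"].T@d
    else:
        T=c["T_tool_cam"]; o=c["Rw"]@T[:3,3]+c["pw"]; d=c["Rw"]@T[:3,:3]@d
    return o+d*(z-o[2])/d[2]
def down(yaw):
    "tool down, jaw direction (tool y) at angle yaw from world y; tool x = world x at yaw 0 (y = -y)"
    x,y,z,w=(Ro.from_euler('z',yaw)*Ro.from_euler('x',np.pi)).as_quat(); return [w,x,y,z]
def dishes(c=None):
    c=c or manip.capture("top")
    im=c["img"].astype(int); sat=im.max(2)-im.min(2)
    m=((im.mean(2)>110)&(im.mean(2)<215)&(sat<25)).astype(np.uint8)
    out=[]
    n,l,s,ce=cv2.connectedComponentsWithStats(m)
    for i in range(1,n):
        if 150<s[i,4]<400 and abs(s[i,2]-s[i,3])<5: out.append((ray(c,*ce[i],.016),s[i,2:5].tolist(),im[l==i].mean(0).round().tolist()))
    return out
E
python3 - <<'E'
from h import *
t=dict(np.load("top0.npz"));s=dict(np.load("scene0.npz"))
np.set_printoptions(precision=4,suppress=True)
for p,sz,co in dishes(t): print(p,sz,co)
# stand: white blob
im=t["img"].astype(int); n,l,st,ce=cv2.connectedComponentsWithStats((im.min(2)>200).astype(np.uint8))
for i in range(1,n):
    if 40<st[i,4]<2500 and 120<ce[i,1]<260: print("white",ray(t,*ce[i],.012),ce[i],st[i,2:])
for nm,c in(("top",t),("scene",s)):
    P=cloud(c); x,y,z=P[...,0],P[...,1],P[...,2]
    m=(z>.06)&(y>.15)&(y<.36)&(x>.2)&(x<.65); n,l,st,ce=cv2.connectedComponentsWithStats(m.astype(np.uint8))
    for i in range(1,n):
        if st[i,4]>6: Q=P[l==i]; print(nm,"mask",np.nanpercentile(Q,[2,50,98],axis=0).round(3).tolist(),st[i,4], Q[:,2].max())
    m=(z>.07)&(y>-.4)&(y<-.15)&(x>.35)&(x<.62); n,l,st,ce=cv2.connectedComponentsWithStats(m.astype(np.uint8))
    for i in range(1,n):
        if st[i,4]>6: Q=P[l==i]; print(nm,"hook",np.nanpercentile(Q,[2,50,98],axis=0).round(3).tolist(),st[i,4])
    m=(z>.004)&(z<.016)&(y>-.4)&(y<-.12)&(x>.38)&(x<.62); n,l,st,ce=cv2.connectedComponentsWithStats(m.astype(np.uint8))
    for i in range(1,n):
        if st[i,4]>100: Q=P[l==i][:,:2].astype(np.float32); print(nm,"base",cv2.minAreaRect(Q[~np.isnan(Q[:,0])]))
c=wrist(); print(c["T_tool_cam"],c["fx"])
E
```

```text
[ 0.8201 -0.1829  0.016 ] [20, 23, 301] [163.0, 166.0, 167.0]
[0.4595 0.0587 0.016 ] [18, 17, 234] [168.0, 169.0, 170.0]
[ 0.4395 -0.0569  0.016 ] [17, 17, 233] [167.0, 168.0, 168.0]
[ 0.4341 -0.1774  0.016 ] [18, 17, 233] [167.0, 168.0, 168.0]
[ 0.4218 -0.2977  0.016 ] [17, 18, 233] [167.0, 168.0, 168.0]
white [0.4969 0.2295 0.012 ] [198.4639 194.9091] [  29   71 1287]
white [0.5819 0.0008 0.012 ] [260.8594 173.1328] [ 19  18 256]
white [0.5526 0.8855 0.012 ] [ 18.5663 176.5602] [ 48   9 166]
white [0.5165 0.6563 0.012 ] [ 81.5638 187.5638] [ 91  13 243]
white [0.5057 0.8928 0.012 ] [ 15.8    189.3429] [ 41   5 105]
white [ 0.4748 -0.4448  0.012 ] [380.0362 204.    ] [ 21  21 138]
white [ 0.3155 -0.0059  0.012 ] [261.6119 245.4328] [24  4 67]
top mask [[0.631, 0.19, 0.062], [0.634, 0.237, 0.115], [0.642, 0.286, 0.226]] 204 0.22976304561340596
top mask [[0.464, 0.201, 0.081], [0.467, 0.228, 0.103], [0.471, 0.261, 0.127]] 45 0.1291243324648217
top mask [[0.378, 0.191, 0.075], [0.383, 0.223, 0.101], [0.387, 0.263, 0.16]] 73 0.16052857458226805
top hook [[0.579, -0.257, 0.123], [0.601, 
[... 600 characters left out ...]
755085334
scene mask [[0.464, 0.209, 0.061], [0.467, 0.243, 0.09], [0.473, 0.269, 0.125]] 151 0.12762836600679756
scene mask [[0.379, 0.197, 0.061], [0.382, 0.24, 0.099], [0.388, 0.272, 0.158]] 232 0.1590450370680705
scene hook [[0.582, -0.253, 0.124], [0.597, -0.248, 0.128], [0.619, -0.243, 0.14]] 20
scene base ((0.5859019160270691, -0.24757978320121765), (0.12033925205469131, 0.06748654693365097), 87.51199340820312)
scene base ((0.4351379871368408, -0.17269252240657806), (0.06445680558681488, 0.058487243950366974), 69.12165069580078)
[[-0.0002 -0.948  -0.3182  0.0811]
 [ 1.     -0.0003  0.0002 -0.    ]
 [-0.0003 -0.3182  0.948  -0.1178]
 [ 0.      0.      0.      1.    ]] 316.7379598335109
```

Three masks are there: d (top at 0.226 m), a (0.124 m) and b (0.158 m). Mask c is missing. I'll use the wrist camera for precision over the hook and the rack.

Run:
```python
from h import *
V={"hook":(.50,-.25,.36),"hook2":(.56,-.25,.36),"ab":(.40,.24,.33),"d":(.58,.24,.40)}
for k,p in V.items():
    manip.move_to(list(p),down(0)); c=wrist(); np.savez("w_"+k+".npz",**c); cv2.imwrite(f"pics/w_{k}.png",c["img"][:,:,::-1])
    print(k,manip.current_t(),manip.current_qpos())
r=[cv2.resize(cv2.imread(f"pics/w_{k}.png"),(400,300)) for k in V]
cv2.imwrite("pics/w4.png",np.vstack([np.hstack(r[:2]),np.hstack(r[2:])]))
```

```text
hook 1.5667 [-4.65117154e-01  1.80260588e-01  4.86160406e-01  1.87723394e+00
 -1.88508048e-04  2.67714321e+00]
hook2 1.9667 [-4.21117270e-01  3.30795189e-01  6.69197659e-01  1.91064412e+00
 -1.60266840e-04  2.72117478e+00]
ab 6.4 [ 5.40266380e-01 -7.10334874e-02  1.62640243e-01  1.80448678e+00
 -5.44829356e-05 -2.60098822e+00]
d 7.325 [ 3.93007139e-01  4.41058676e-01  9.05784428e-01  2.03531269e+00
  1.15849809e-04 -2.74891554e+00]
```

View pics/w4.png

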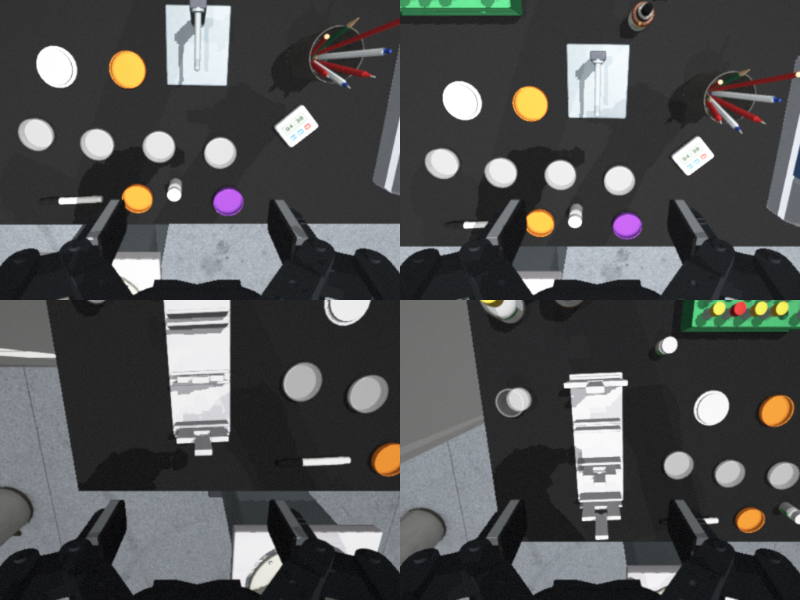

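The wrist views show the hook bar running straight towards the robot from the post, and each mask handle clearly. I'll extract handle and hook geometry from the clouds.

Run:
```python
from h import *
np.set_printoptions(precision=4,suppress=True)
L=lambda n:dict(np.load(n+".npz"))
C={"top":L("top0"),"scene":L("scene0"),**{k:L("w_"+k) for k in("hook","hook2","ab","d")}}
for k,c in C.items():
    P=cloud(c);x,y,z=P[...,0],P[...,1],P[...,2]
    def sel(b): 
        return P[(x>b[0])&(x<b[1])&(y>b[2])&(y<b[3])&(z>b[4])&(z<b[5])]
    for n,xc,zt in(("a",.467,.124),("b",.382,.158),("d",.637,.226)):
        for part,lo,hi in(("handle",zt-.028,zt+.006),("body",.05,zt-.04)):
            Q=sel((xc-.02,xc+.02,.15,.33,lo,hi))
            if len(Q)>8:
                r=cv2.minAreaRect(Q[:,:2].astype(np.float32)); print(k,n,part,len(Q),"x",np.percentile(Q[:,0],[2,98]),"y",np.percentile(Q[:,1],[1,99]),"mid",np.percentile(Q[:,1],[1,99]).mean(),"zmax",np.percentile(Q[:,2],98))
    Q=sel((.5,.70,-.32,-.18,.11,.15))
    if len(Q)>8:
        lv=Q[Q[:,2]<.1325]; f=np.polyfit(lv[:,0],lv[:,1],1)
        print(k,"hook n",len(Q),"x",np.percentile(Q[:,0],[1,99]),"ymed",np.median(Q[:,1]),"slope deg",np.degrees(f[0]),"zmed",np.median(Q[:,2]),Q[:,2].max())
        b=np.arange(.57,.68,.01)
        for i in b:
            q=Q[(Q[:,0]>=i)&(Q[:,0]<i+.01)]
            if len(q)>2 and k in("hook","hook2","top"): print("   ",round(i,3),len(q),"y",q[:,1].min(),q[:,1].max(),"z",np.median(q[:,2]))
    B=sel((.5,.72,-.33,-.16,.005,.016))
    if len(B)>100: print(k,"base",cv2.minAreaRect(B[:,:2].astype(np.float32)))
    S=sel((.53,.63,-.05,.05,.0085,.018))
    if len(S)>30: print(k,"stand",cv2.minEnclosingCircle(S[:,:2].astype(np.float32)),np.median(S[:,2]))
    K=sel((.3,.72,.15,.33,.003,.05))
    if len(K)>300: print(k,"rack",cv2.minAreaRect(K[:,:2].astype(np.float32)))
```

```text
top a handle 23 x [0.4636 0.4706] y [0.2211 0.2425] mid 0.2318029523238359 zmax 0.1278909847568192
top b handle 22 x [0.3782 0.385 ] y [0.2178 0.2376] mid 0.22772168494026884 zmax 0.16033013483988087
top b body 53 x [0.3787 0.3865] y [0.1905 0.2642] mid 0.22738432869694036 zmax 0.11242836990863574
top d handle 35 x [0.6325 0.6407] y [0.2278 0.2489] mid 0.23836401498901508 zmax 0.22892730547831033
top d body 173 x [0.6309 0.6421] y [0.1892 0.2878] mid 0.23850550618272615 zmax 0.17916297480894192
top hook n 77 x [0.5794 0.66  ] ymed -0.25297843964251154 slope deg 0.3740163636614708 zmed 0.12771417435767335 0.14073209842901718
    0.58 5 y -0.2549052564829295 -0.2502412578909865 z 0.135501619830882
    0.59 8 y -0.25692762506901634 -0.249904692679811 z 0.12658171567537213
    0.6 9 y -0.2567971780809846 -0.25009245937031965 z 0.1269749873763927
    0.61 9 y -0.2567821997083928 -0.2500361267911519 z 0.12733121121952792
    0.62 8 y -0.2570936429943445 -0.250588792475057 z 0.12657725963999922
    0.63 6 y -0.2573598642030038 -0.25265935820394686 z 0.12832549280563427
    0.64 8 y -0.25934
[... 4483 characters left out ...]
 a body 319 x [0.4645 0.4731] y [0.2047 0.2667] mid 0.23571480251479074 zmax 0.08361141327169243
d b handle 272 x [0.3797 0.3876] y [0.2216 0.2423] mid 0.23198978421526106 zmax 0.15908349010887549
d b body 970 x [0.3791 0.3886] y [0.1953 0.2692] mid 0.23222739572223122 zmax 0.11439289633143296
d d handle 264 x [0.6341 0.6419] y [0.2315 0.253 ] mid 0.24225234325011746 zmax 0.22758500272100599
d d body 639 x [0.6326 0.6432] y [0.1935 0.291 ] mid 0.24226239759012924 zmax 0.17274827761182476
d stand ((0.5826848745346069, 0.004311919212341309), 0.03160474821925163) 0.012270656377920908
d rack ((0.5100448131561279, 0.2402982860803604), (0.17671045660972595, 0.41313156485557556), 89.57184600830078)
```

Wrist, top and scene views agree within a few mm, and I'll use the wrist values. Mask a first.

```bash
cat >> h.py <<'E'
M={"a":(.468,.2357,.059,.124,.001),"b":(.3835,.2320,.085,.158,.003),"d":(.638,.2422,.137,.226,.0)}
RY=np.pi/2+.040; HY=np.pi/2-.0175; ROOT=np.array([.650,-.2518,.125])
hy=lambda x: ROOT[1]-.0175*(x-ROOT[0])
def hang(k,xlim=.66):
    x,y,D,top,off=M[k]; zt=top+off; P=lambda s:print(s,round(manip.current_t(),1),np.round(manip.current_ee_pos(),4),np.round(manip.current_contact_force(),1),round(manip.current_finger_gap(),4),flush=True)
    manip.grip(.06); manip.move_to([x,y,top+.08],down(RY))
    manip.move_linear([x,y,zt],rate=.1); P("at"); manip.grip(0,40); P("grip")
    manip.move_linear([x,y,zt+.075],rate=.12); P("lift")
    wz=lambda wc: ROOT[2]+wc+D+off   # TCP z for window centre wc above axis
    z0=max(wz(.003),zt+.075); xa=.53
    manip.move_linear([xa,.0,z0],down((RY+HY)/2),rate=.3)
    manip.move_linear([xa,hy(xa),z0],down(HY),rate=.3)
    manip.move_linear([xa,hy(xa),wz(.003)],rate=.1); P("front")
    if manip.move_linear([.60,hy(.60),wz(.003)],rate=.06,threshold=8): P("UNEXPECTED"); return
    r=manip.move_linear([xlim,hy(xlim),wz(.003)],rate=.03,threshold=6); P(f"push {r}")
    p=manip.current_ee_pos(); xb=p[0]-.002
    manip.move_linear([xb,hy(xb),wz(.003)],rate=.03)
    r=manip.move_linear([xb,hy(xb),wz(-.0165)],rate=.03,threshold=4); P(f"lower {r} wc={manip.current_ee_pos()[2]-wz(0):.4f}")
    z=manip.current_ee_pos()[2]
    r=manip.move_linear([xlim,hy(xlim),z],rate=.02,threshold=5); P(f"push {r}")
    manip.grip(.024); P("open"); p=manip.current_ee_pos()
    manip.move_linear([p[0],p[1],p[2]+.06],rate=.1); P("up")
E
python3 - <<'E'
from h import *
hang("a")
c=wrist(); cv2.imwrite("pics/a1.png",c["img"][:,:,::-1])
E
```

```text
at 12.6 [0.4683 0.2359 0.1257] [ 0.  -0.1  0.3] 0.0601
grip 13.1 [0.4682 0.2358 0.1254] [1.2 0.1 2.3] 0.0075
lift 13.9 [0.4678 0.2356 0.1992] [ 0.4 -0.6 -0.3] 0.0073
front 16.1 [ 0.5299 -0.2482  0.1875] [0.5 0.6 0.2] 0.0073
push True 18.9 [ 0.6491 -0.2517  0.1875] [-2.6  0.4  1.6] 0.0072
lower True wc=-0.0143 19.7 [ 0.647  -0.2515  0.1707] [-0.6  0.4  3.6] 0.0075
push True 19.9 [ 0.6472 -0.2514  0.1707] [-0.9  0.2  4.6] 0.0071
open 20.2 [ 0.6471 -0.2513  0.1699] [ 0.1  0.  -0.5] 0.0242
up 21.0 [ 0.647  -0.2513  0.2292] [-0.5  0.2  0.3] 0.0243
```

View pics/a1.png

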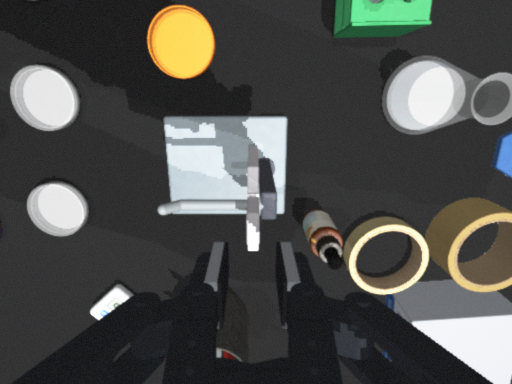

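Mask a hangs on the level part of the hook (plate at about column 253) with a small gap to the post, because the second push stopped early. I'll strengthen that push; b's push will close a's gap too.

```bash
sed -i 's/r=manip.move_linear(\[xlim,hy(xlim),z\],rate=.02,threshold=5)/manip.hold(.3); r=manip.move_linear([xlim,hy(xlim),z],rate=.02,threshold=12)/' h.py
python3 - <<'E'
from h import *
hang("b")
c=wrist(); cv2.imwrite("pics/b1.png",c["img"][:,:,::-1])
for d in dishes(): print(d)
E
```

```text
at 24.4 [0.3837 0.2321 0.1616] [ 0.2 -0.   0.1] 0.0602
grip 24.9 [0.3837 0.2321 0.1614] [-0.6 -0.4  2.9] 0.0074
lift 25.7 [0.3834 0.2319 0.2353] [-0.5  0.2 -1.5] 0.0073
front 28.1 [ 0.5299 -0.2485  0.2159] [-0.2 -0.1  0.5] 0.0071
push True 30.7 [ 0.6416 -0.2516  0.2155] [-5.1 -0.2  2.4] 0.0071
lower True wc=-0.0142 31.5 [ 0.6395 -0.2515  0.1988] [-0.1  0.4  4.5] 0.0071
push True 32.3 [ 0.642  -0.2517  0.1987] [-6.4  0.6  6.1] 0.0072
open 32.6 [ 0.6429 -0.2516  0.1981] [-0.2  0.1  0.7] 0.0238
up 33.3 [ 0.6428 -0.2516  0.2574] [ 0.1 -0.4  0.5] 0.0242
(array([ 0.81968892, -0.18311978,  0.016     ]), [19, 23, 292], [158.0, 160.0, 161.0])
(array([0.58045994, 0.00182699, 0.016     ]), [20, 19, 271], [200.0, 201.0, 202.0])
(array([0.45922002, 0.05917189, 0.016     ]), [17, 17, 227], [162.0, 163.0, 164.0])
(array([ 0.43946507, -0.05628541,  0.016     ]), [17, 17, 225], [162.0, 163.0, 163.0])
(array([ 0.43443427, -0.17779418,  0.016     ]), [18, 17, 228], [162.0, 163.0, 163.0])
```

View pics/b1.png

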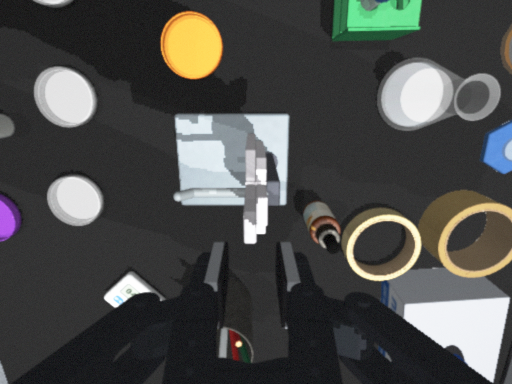

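b hangs flush against a, with the plates at columns 247-265 touching. Now d.

Run:
```python
from h import *
hang("d")
c=wrist(); np.savez("w_d1.npz",**c); 
# measure touchdown height of fingertips at opening .07 on bare table, clear of parts
manip.grip(.066)
manip.move_to([.47,.13,.10],down(0))
s=manip.capture("scene"); i=s["img"][:,:,::-1]; cv2.imwrite("pics/d1.png",np.vstack([cv2.resize(i[110:210,210:340],(780,600),interpolation=3)]))
for d in dishes(): print(d)
```

```text
at 36.6 [0.6383 0.2421 0.2268] [-0.2  1.2 -0.4] 0.0601
grip 37.1 [0.6381 0.2423 0.2263] [-0.9  0.5  2.2] 0.0072
lift 37.9 [0.638  0.2422 0.3   ] [ 1.   0.1 -1.4] 0.0075
front 40.5 [ 0.5301 -0.2489  0.2656] [ 0.6 -0.2  0.1] 0.0071
push True 43.0 [ 0.6349 -0.2515  0.2643] [-5.   0.6  2. ] 0.0073
lower True wc=-0.0143 43.8 [ 0.6329 -0.2516  0.2477] [-0.7 -0.7  3.8] 0.0073
push True 44.7 [ 0.6372 -0.2518  0.2476] [-7.8  0.3  6.3] 0.0077
open 45.0 [ 0.6385 -0.2517  0.2471] [-0.2 -0.7  0.6] 0.0241
up 45.7 [ 0.6386 -0.2518  0.3064] [ 0.4 -0.3 -0.8] 0.0239
(array([ 0.81982947, -0.1831272 ,  0.016     ]), [20, 23, 295], [162.0, 164.0, 165.0])
(array([0.45679318, 0.05308006, 0.016     ]), [16, 20, 181], [165.0, 166.0, 166.0])
(array([ 0.43949616, -0.05687595,  0.016     ]), [17, 17, 233], [165.0, 166.0, 167.0])
(array([ 0.43424539, -0.17759537,  0.016     ]), [18, 17, 230], [165.0, 165.0, 166.0])
(array([ 0.42163286, -0.2976411 ,  0.016     ]), [17, 17, 232], [164.0, 165.0, 166.0])
```

View pics/d1.png

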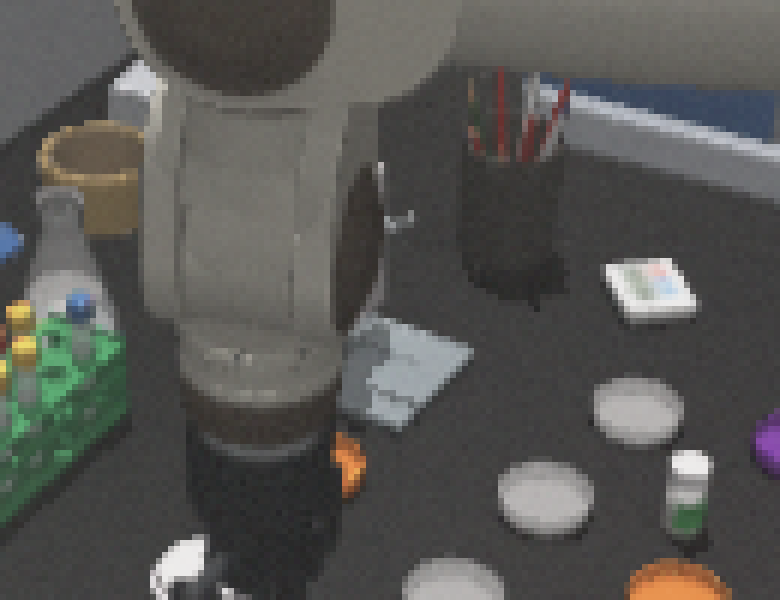

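All three masks are hung, and the arm hides the hook for now. Next I'll measure fingertip touchdown and pick the first dish. I'll squeeze it twice at 90° to centre it in the jaws.

```bash
cat >> h.py <<'E'
STAND=np.array([.583,.0038]); OFF=np.array([.0015,.004])
def see():
    manip.move_to([.30,.30,.30],down(np.pi/2)); manip.hold(.2)
    L=[d[0][:2]+OFF for d in dishes()]
    return sorted([p for p in L if p[0]<.68 and np.hypot(*(p-STAND))>.045],key=lambda p:-p[1])
def stack(p,n,zp):
    P=lambda s:print(s,round(manip.current_t(),1),np.round(manip.current_ee_pos(),4),np.round(manip.current_contact_force(),1),round(manip.current_finger_gap(),4),flush=True)
    x,y=p; manip.grip(.085); manip.move_to([x,y,.10],down(np.pi/2))
    manip.move_linear([x,y,zp],rate=.08,threshold=10); manip.grip(.055,20); P("g1"); manip.grip(.082)
    manip.move_linear([x,y,zp],down(np.pi),rate=.08); manip.grip(.055,25); P("g2")
    manip.move_linear([x,y,.14],rate=.12)
    zz=zp+.012+.016*n
    manip.move_linear([*STAND,.14],rate=.15); P("over")
    manip.move_linear([*STAND,zz+.008],rate=.08)
    r=manip.move_linear([*STAND,zz-.002],rate=.02,threshold=4); P(f"down {r} err {manip.current_ee_pos()[2]-zz:.4f}")
    manip.grip(.076); manip.hold(.2); manip.move_linear([*STAND,zz+.06],rate=.08)
E
python3 - <<'E'
from h import *
manip.move_to([.37,.10,.08],down(0)); r=manip.move_linear([.37,.10,.0],rate=.03,threshold=4); zt=manip.current_ee_pos()[2]; print(r,zt)
manip.move_linear([.37,.10,.1]); open("zt","w").write(str(zt))
D=see(); print(manip.current_t(),D)
if len(D)==4 and r: stack(D[0],0,zt+.003)
c=wrist(); cv2.imwrite("pics/s1.png",c["img"][:,:,::-1])
D=see(); print(manip.current_t(),D)
i=manip.capture("scene")["img"][:,:,::-1]; cv2.imwrite("pics/s1s.png",np.hstack([cv2.resize(i[115:215,215:315],(400,400),interpolation=3),cv2.resize(c["img"][:,:,::-1],(400,400))]))
E
```

```text
True 0.01839037709866207
57.3833 [array([0.46081685, 0.06306953]), array([ 0.44089585, -0.05260163]), array([ 0.43593427, -0.17379418]), array([ 0.42338337, -0.29367407]), array([ 0.47942512, -0.43405568])]
57.9333 [array([0.46081685, 0.06306953]), array([ 0.44089585, -0.05260163]), array([ 0.43593427, -0.17379418]), array([ 0.42326478, -0.29360927]), array([ 0.48001109, -0.43402505])]
```

View pics/s1s.png

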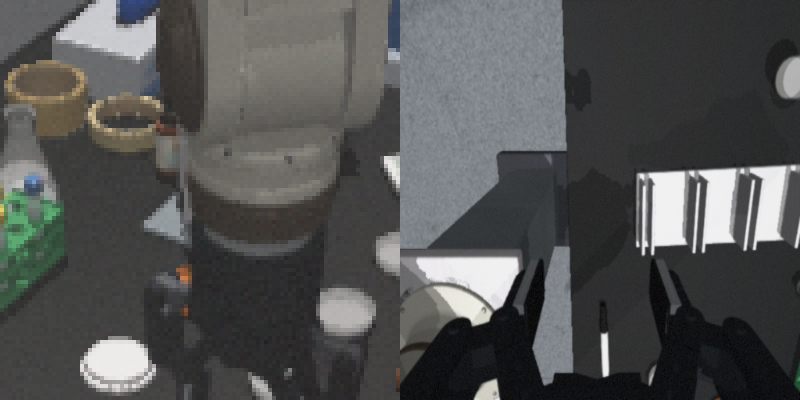

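Nothing was moved: the extra "dish" is the calculator at y=-0.43, so I'll filter it out and stack the first dish.

```bash
sed -i 's/if p\[0\]<.68 and/if p[0]<.68 and p[1]>-.4 and/' h.py
python3 - <<'E'
from h import *
zt=float(open("zt").read())
D=see(); print(len(D))
stack(D[0],0,zt+.003)
c=wrist(); np.savez("w_s1.npz",**c)
D=see(); print(manip.current_t(),D)
s=manip.capture("top")["img"][:,:,::-1]; cv2.imwrite("pics/s2.png",np.hstack([cv2.resize(s[140:240,220:360],(400,300),interpolation=3),cv2.resize(c["img"][:,:,::-1],(400,300))]))
E
```

```text
4
g1 61.6 [0.4612 0.063  0.022 ] [-1.6 -0.3  5.2] 0.062
g2 64.0 [0.4609 0.0629 0.0217] [-1.7 -0.2  4.8] 0.0614
over 66.2 [0.5825 0.004  0.1399] [0.1 0.4 0.1] 0.0618
down True err 0.0003 68.0 [0.5831 0.0038 0.0337] [-0.6  0.1  5.6] 0.0617
71.7083 [array([ 0.44089585, -0.05260163]), array([ 0.43593427, -0.17379418]), array([ 0.42338337, -0.29367407])]
```

View pics/s2.png

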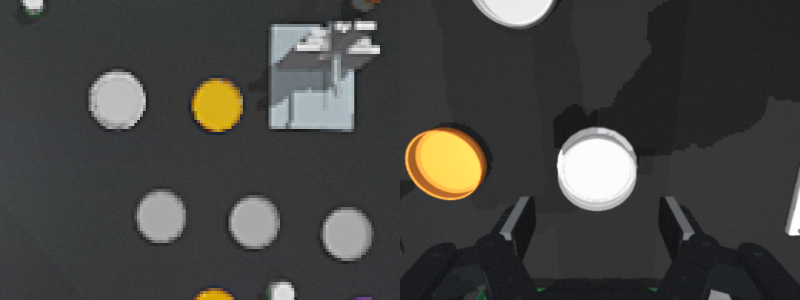

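Dish 1 sits centred on the stand. Now the other three, re-detecting before each.

Run:
```python
from h import *
zt=float(open("zt").read())
for n in (1,2,3):
    D=see(); print(n,[d.round(4).tolist() for d in D])
    if len(D)!=4-n: print("count!"); break
    stack(D[0],n,zt+.003)
manip.move_linear([.53,.0,.22]); c=wrist(); np.savez("w_p.npz",**c)
manip.move_to([.30,.30,.30],down(np.pi/2)); manip.hold(.2); t=manip.capture("top");s=manip.capture("scene"); np.savez("t_e.npz",**t); np.savez("s_e.npz",**s)
r=lambda i:cv2.resize(i[:,:,::-1],(400,300),interpolation=3)
cv2.imwrite("pics/e.png",np.vstack([np.hstack([r(t["img"][140:245,220:360]),r(c["img"])]),np.hstack([r(s["img"][115:190,230:330]),r(s["img"][150:225,200:300])])]))
print(manip.current_t(),see())
```

```text
1 [[0.4409, -0.0526], [0.4359, -0.1738], [0.4233, -0.2936]]
g1 75.6 [ 0.4413 -0.0526  0.0222] [-1.4  0.6  6.6] 0.0618
g2 78.0 [ 0.4409 -0.0526  0.0218] [-3.   0.3  5.1] 0.062
over 80.3 [0.5825 0.0036 0.1399] [ 0.8 -0.2 -0.2] 0.0621
down True err -0.0000 81.9 [0.5831 0.0038 0.0493] [-1.9 -0.   5.6] 0.0621
2 [[0.4359, -0.1738], [0.4234, -0.2937]]
g1 89.2 [ 0.4361 -0.1739  0.0221] [-2.8 -0.4  6.1] 0.0616
g2 91.6 [ 0.436  -0.1738  0.0217] [-1.3  0.   5.3] 0.0615
over 94.4 [0.5827 0.0033 0.1401] [-0.2 -0.7 -0.2] 0.0614
down True err -0.0007 95.9 [0.583  0.0038 0.0647] [ 0.2 -0.6  5.7] 0.0613
3 [[0.4234, -0.2937]]
g1 103.6 [ 0.4236 -0.2939  0.0223] [-2.3  1.4  5.8] 0.0622
g2 106.0 [ 0.4235 -0.2937  0.0218] [-1.1  1.5  5.4] 0.0613
over 109.5 [0.5829 0.0034 0.1401] [-0.5  0.  -0.4] 0.0613
down True err -0.0011 110.8 [0.583  0.0038 0.0803] [-0.4 -0.2  5.1] 0.0615
115.3583 []
```

View pics/e.png

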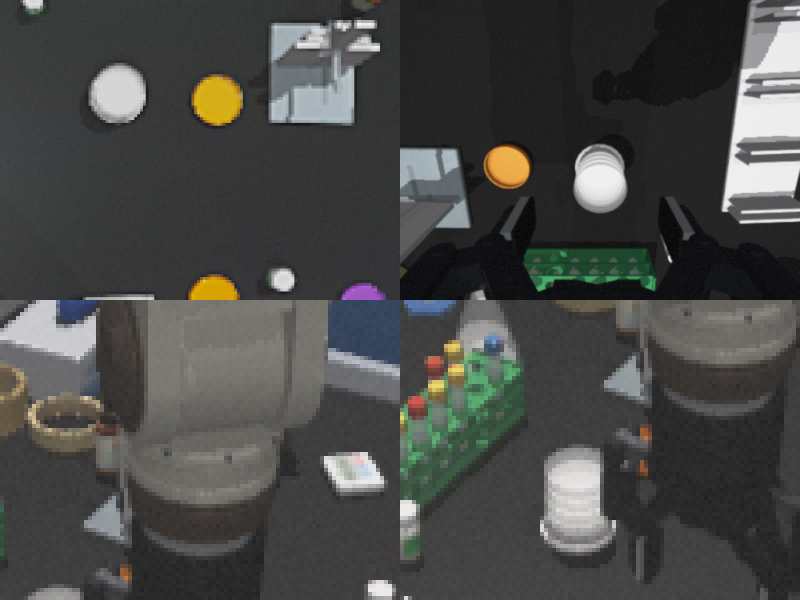

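All four dishes are piled and look straight. As a last check I'll measure mask spacing and pile alignment with the arm clear.

Run:
```python
from h import *
np.set_printoptions(precision=4,suppress=True)
manip.move_to([.583,.0038,.25],down(0)); cp=wrist()
manip.move_to([.60,-.25,.36],down(HY)); c=wrist()
P=cloud(c); x,y,z=P[...,0],P[...,1],P[...,2]
for n,zc in(("a",.170),("b",.196),("d",.248)):
    Q=P[(abs(z-.0015-zc)<.004)&(x>.6)&(x<.68)&(abs(y+.25)<.03)]; print(n,len(Q),"x",np.percentile(Q[:,0],[3,97]) if len(Q) else "","y",np.percentile(Q[:,1],[3,97]).mean() if len(Q) else "","z",np.median(Q[:,2]))
for n,zl,zh in(("bodies z.09-.14",.10,.15),("post",.127,.133)):
    Q=P[(z>zl)&(z<zh)&(x>.60)&(x<.70)&(abs(y+.25)<.06)]; print(n,np.percentile(Q[:,0],[1,99]))
for cc in(cp,c,):
  A=cloud(cc); x,y,z=A[...,0],A[...,1],A[...,2]
  for n in range(4):
    h=.028+.016*n; Q=A[(abs(z-.001-h)<.0035)&(np.hypot(x-.583,y-.004)<.05)]
    if len(Q)>20: print("dish",n,len(Q),cv2.minEnclosingCircle(Q[:,:2].astype(np.float32)))
manip.goto_joints([-1.105,.087,.176,1.66,0,1.571]); s=manip.capture("scene"); t=manip.capture("top")
i=s["img"][:,:,::-1]
r=lambda i:cv2.resize(i,(400,300),interpolation=3)
cv2.imwrite("pics/f.png",np.vstack([np.hstack([r(i[115:190,220:320]),r(c["img"][:,:,::-1])]),np.hstack([r(i[165:240,200:300]),r(t["img"][100:250,130:360,::-1])])]))
print(manip.current_t())
```

```text
a 126 x [0.6293 0.6527] y -0.250907343824462 z 0.17007461028922305
b 106 x [0.6301 0.6458] y -0.2496710777186256 z 0.19572884462692738
d 280 x [0.6325 0.6399] y -0.25153665761543903 z 0.24760661728625563
bodies z.09-.14 [0.6029 0.6623]
post [0.6006 0.6628]
dish 0 40 ((0.5991603136062622, 0.001618330366909504), 0.02694518119096756)
dish 1 71 ((0.5947766304016113, 0.0033419830724596977), 0.029360586777329445)
dish 2 54 ((0.5982539653778076, 0.004883467219769955), 0.027446705847978592)
dish 3 2825 ((0.5823081731796265, 0.00382731924764812), 0.03178193420171738)
125.7833
```

View pics/f.png

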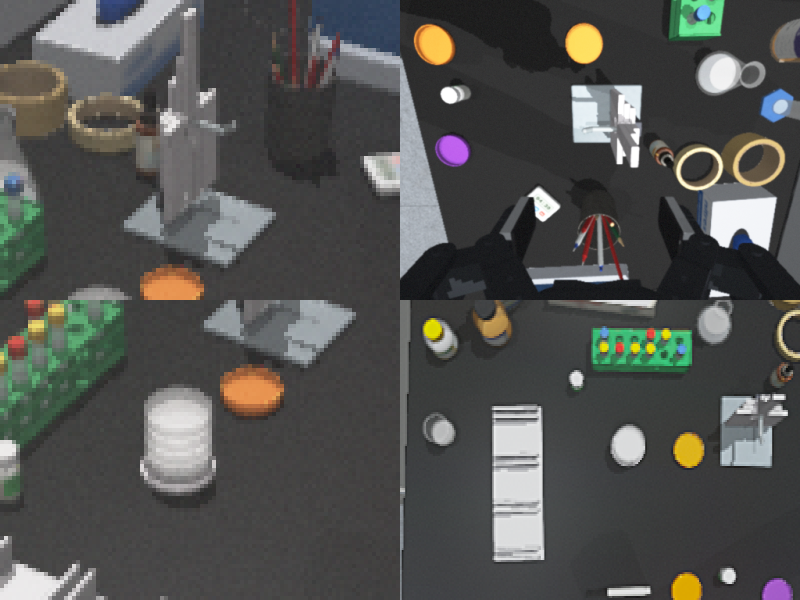

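Run:
```python
from station import manip
manip.hold(.5); manip.close_job(); print(manip.current_t())
```

```text
the job is handed in; nothing more can be done
the job is handed in; nothing more can be done
```

The job is done and handed in at about 126 s of the 210 s allowed. Masks a, b and d were in the rack (c was missing), and I hung them on the hook in that order. All four clear dishes are piled on the stand.

- **Masks:** Each mask stopped on the hook with its window about 14 mm below the axis, as specified. The wrist depth puts the three plates between x = 0.632 and 0.653 m with no visible gap between them. When a was hung its final push stopped early and left a small gap; pushing b closed it.
- **Pile:** Each dish landed within about 1 mm of its expected height. The top dish measured within 1 mm of the stand centre, and the pile looks straight in the scene view. The centre fits for the lower three dishes were unreliable because only slivers of them showed, so their straightness is judged by eye.
- **Disturbances:** I saw no dish knocked aside. The beaker, the vial, and the orange and purple look-alikes were not touched.
- **False detection:** An early dish search also picked up the calculator. I filtered that out before anything was moved.

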